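# Clear the jolley: arm back, mould out to dry

## Task

The bench jolley has finished for the day. Raise its counterweighted arm past the balance point, without flinging it or letting the template knock the plaster mould, and let go so that it rests back on its stop by itself. Then lift the mould out of the wheel head from under the raised arm and stand it gently, upright and wholly on the empty round bat on the ware board, leaving the arm open and everything else where it is.

Things in the scene. Friction and masses are not known exactly. Their poses are not given: they have to be found in the camera images.
- jolley: Bench jolley (cup-forming machine), grey base 400 x 190 mm, fixed. Origin: on the vertical axis of its round wheel head, at table height; +x runs from there to the hinge column (44 mm wide, at x = 185 mm), -x to the handle, z up. Wheel head: aluminium cup 142 mm wide, rim 98 mm above the table, with a recess 20 mm deep and 114 to 118 mm wide that holds the mould.
- jolley_arm (a joint): Arm angle in rad: 0 = down, level, lying by its own weight; 0.90 = raised, on the back stop. Balance point at about 0.40: below it the arm falls back, beyond it the counterweight (black discs on a rod slanting up behind the hinge) carries it slowly to the stop. Lifting the handle takes 2 to 3 N at first, less later. The hinge, parallel to the jolley's y, is damped (0.6 N m s/rad).
- jolley_hinge (a point): The arm's hinge axis, 185 mm along the jolley's +x from the wheel-head axis and 175 mm above the table. Its frame turns with the arm: at angle 0 its axes are those of the jolley.
- handle_grip (a point): Middle of the turned wooden handle at the arm's free end, in line with the arm, 300 mm from the hinge (-x along the arm; this frame turns with it). Round, 28 mm thick, from 245 to 360 mm from the hinge; behind it the arm is a steel bar 20 mm wide, 25 mm high. At angle 0 it is level, 175 mm above the table, nothing over it, and the bar passes 14 mm over the mould's rim.
- template_tip (a point): Lowest point of the aluminium template plate (5 mm thick, 24 mm wide) that hangs 70 mm below the arm's middle line, 177 mm from the hinge. Arm down: it reaches into the mould's hollow with some mm of air. Arm raised: its lower end is about 120 mm above the mould's rim and the arm slants over the mould, so a tool must lean, coming in from the handle side.
- mould_center (a point): Centre of the white plaster mould standing 20 mm deep in the wheel head (half-way up, 35 mm from underside and rim). Round cup 112 mm wide, 70 mm high, foot tapering to 100 mm; hollow 70 mm wide, 52 mm deep, walls 21 mm thick, near vertical. 0.45 kg. Rim 148 mm above the table. Pinch it by the wall at the rim: one finger in the hollow, one outside.
- bat: Empty round plywood bat on the ware board, 140 mm wide, 10 mm thick, fixed; its origin is the centre of its underside, which is 30 mm above the table (its top is 40 mm above the table).
- ware_board: Plank ware board on two battens, 460 mm long (its y), 150 mm wide (its x), top 30 mm above the table, fixed. Origin under its centre. Three places in a row along its y at -148, 0 and +148 mm: in any order the bat and two drying moulds.
- mould_low: Drying plaster mould on the ware board, 100 mm wide, 50 mm high, to be left alone. Origin at the centre of its underside.
- mould_tall: Drying plaster mould on the ware board, 92 mm wide, 82 mm high, to be left alone. Origin at the centre of its underside.
- bowl_clay: Terracotta bowl, 124 mm wide, 55 mm high, on the table; a bystander. Origin under its centre.
- bowl_white: White bowl, 120 mm wide, 70 mm high, on the table; a bystander. Origin under its centre.
- mug: Blue mug, 82 mm wide, 90 mm high, on the table; a bystander. Origin under its centre.
- rib: Flat wooden rib, 130 x 60 x 6 mm, lying on the table; a bystander. Origin under its centre.
- water_pot: Steel pot, 100 mm wide, 110 mm high, on the table; a bystander. Origin under its centre.
- brush: Wooden brush, 190 mm long, lying on the table; a bystander. Origin near its middle.
Mind the look-alikes: they are no part of the job. What is shaped like the part that bears mould_center but purple, turquoise or yellow is not meant.

How it is judged:
On the way, in this order (a step that is already met when the one before it is completed fails the run):
1. the jolley's arm rests on its back stop by itself, untouched by the fingers, with the mould still in the wheel head (value of joint jolley_arm above 0.83 rad and velocity of joint jolley_arm below 0.05 rad/s and contact force between the fingers and anything else below 0.1 N and z of mould_center in the frame of jolley below 0.118 m), for 0.3 s.
2. the mould is lifted clear of the wheel head (z of mould_center in the frame of jolley above 0.135 m and contact force between the fingers and mould above 0.5 N), for 0.1 s.
At the end, for the whole second after the job is handed in: The arm rests raised on its back stop (above 0.83 rad, still); the mould stands still and upright (within 3 degrees) on the bat, its centre within 20 mm of the bat's centre, and the fingers touch nothing (value of joint jolley_arm above 0.83 rad and velocity of joint jolley_arm below 0.05 rad/s and horizontal distance between mould_center and bat below 0.02 m and z of mould_center in the frame of bat between 0.04 and 0.05 m and angle between mould_center's own z axis and vertical below 0.05 rad and contact force between the fingers and anything else below 0.1 N and linear speed of mould below 0.02 m/s).
It fails at once if the arm is flung (faster than 2.2 rad/s) (velocity of joint jolley_arm above 2.2 rad/s or velocity of joint jolley_arm below -2.2 rad/s).
It fails at once if the template knocks the mould (more than 5 N) (contact force between jolley_arm and mould above 5 N).
It fails at once if the mould is dropped (moving faster than 0.4 m/s, not held) (linear speed of mould above 0.4 m/s and contact force between the fingers and mould below 0.1 N).
It fails at once if a drying mould on the board is shifted by more than 10 mm (distance of any of mould_low, mould_tall from where it was at the start of the episode above 0.01 m).
It fails at once if a bowl, the mug, the pot, the brush or the rib is shifted by more than 20 mm (distance of any of bowl_clay, bowl_white, water_pot, mug, brush, rib from where it was at the start of the episode above 0.02 m).
It also fails if it takes over 69 s, if anything falls off the work surface, if the arm or the gripper's body presses on something with over 40 N, if the wrist force passes 120 N, or if a joint passes its speed limit or range.

## Robot

A 7-joint arm with a two-finger parallel gripper is mounted at the origin on the work surface. World frame = base frame: x ahead of the robot, y to its left, z up, the work surface at z = 0. Lengths are in m, angles in rad, forces in N, time in s.
With the tool pointing down it reaches from about 0.425 to 0.875 m from the base axis. Payload 4.7 kg.
Tool frame: the origin (TCP) lies on the mounting face of the last link; the fingertips stand 182 mm ahead of it and the grasp point (between the pads) lies 164 mm ahead of it; z points along the fingers, y is the direction in which the jaws open and shut (so a half turn about z gives the same grasp; the last joint's range is limited). The gripper opens to 87 mm and grips with 3 to 60 N. Pads are 19 mm wide; open, the fingers measure 117 mm over their backs; the gripper's body (75 mm by 190 mm) begins 51 mm behind the grasp point.
Start: joints at [-1.283, 0.321, -0.07, 1.45, 0.023, 1.371, -0.057], TCP at [0.176, 0.626, 0.405] pointing down, gripper open.
Joint ranges: [-2.86, 2.86], [-0.3, 2.09], [-1.38, 1.24], [0.06, 2.45], [-1.56, 4.7], [0.09, 2.05], [-2.69, 2.69]. Speed limits (rad/s): [2.57, 2.57, 3.14, 3.14, 3.14, 3.14, 3.14].

## Interface

Orientations are given as a rotation vector (axis times angle).
In Python, from bench import ctrl gives the robot as it stands. The module is installed in compiled form; this text tells all that it offers.
- The arm moves only by the tool play_rows, never from a script. Its argument "targets" is text: rows parted by semicolons, each of 7 numbers parted by spaces: the shift along the tool's x, y, z in cm, then the turn, a rotation vector about the tool's x, y, z in rad, then the opening, from -1 (shut) to 1 (fully open). In form: x y z ax ay az grip; .... A call has 1 to 20 rows; each row shifts and turns the pose as measured when the row begins, along the tool's axes as they then stand; what a row does not reach is not made up. A row lasts 1/8 s, in which the tool goes at most 62.5 mm and 10.7 degrees, less where a joint would pass 70% of its speed; a pose out of reach is approached as far as the arm can. A call is refused whole if a number of a shift passes 6.25 or a number of a turn 0.188, either way. A call with a gripper value outside its range is refused whole. The fingers move at their own pace and stop on an object; "newtons" is the grip in N (left out, the last holds). Time passes only in rows, so rows that do not move let the fingers close. It gives the time, the measured TCP pose, the force and the opening at its end, in the units of the state.
- ctrl.get_state(): the state, without advancing time (a new reading comes with each control period).
- ctrl.get_image(name): name is "scene" or "top" or "wrist"; returns a dict with "pixels" (420x560x3 uint8, blue, green, red), "depth" (420x560 float32, m along the optical axis (not along the pixel's ray), 0 where there is no reading), "intrinsics" (3x3 intrinsics, pixels), "R" (3x3) and "t" (3): a world point X has camera coordinates R X + t. Camera axes: x right, y down, z forward; pixel columns grow to the right and rows downward; lengths in m; the calibration is good to about 2 mm. The wrist camera is an equidistant fisheye: a pixel r from the principal point sees the ray r / f radians off the axis. A picture is of the moment at which its call begins.
- ctrl.close_job(): hands the job in, once; it reports no verdict.
The state is a dict: "time": time; "joint_positions": joint angles; "qd": joint speeds; "joint_torque": joint torques, N m; "position": TCP position; "tool_rot": TCP orientation; "ft_force": force on the tool from outside, world axes, zero at the start; "torque": the same for the moment, N m; "grip_width": opening from 0.0 (shut) to 1.0 (fully open).
Only numpy, scipy, OpenCV 4.12 (cv2) and the standard library are available. Lean on these libraries where they do the work, as an engineer would, in place of code of your own. Each camera call takes 0.05 s, during which the arm holds its last target.

## Working session

There is one attempt and no reset: what is moved stays moved. The work goes in short steps, Python scripts to look and compute and a tool call to move; the robot and the scene stay as the last step left them, time stands still between calls to the robot, and variables do not carry over. Pictures are saved under pics/ and viewed, and the job is handed in when it is done.

Besides the shell and the picture viewer there is one more tool, called as name(argument=value, ...) on one line, values as JSON. play_rows: Moves the arm, as the interface text tells. Its arguments: {"type":"object","properties":{"targets":{"type":"string"},"newtons":{"type":"number"}},"required":["targets"]}

```bash
mkdir -p pics; cat > h.py <<'E'
import numpy as np, cv2
from bench import ctrl
from scipy.spatial.transform import Rotation as R
def snap(n,f):
    im=ctrl.get_image(n); cv2.imwrite('pics/'+f,im['pixels']); np.savez('pics/'+f[:-4]+'.npz',**{k:np.array(v) for k,v in im.items()}); return im
def pt(im,u,v,d=None):
    K=np.array(im['intrinsics']); z=im['depth'][int(v),int(u)] if d is None else d
    c=np.array([(u-K[0,2])/K[0,0]*z,(v-K[1,2])/K[1,1]*z,z]); return np.array(im['R']).T@(c-np.array(im['t']))
def cloud(im):
    K=np.array(im['intrinsics']); z=im['depth']; v,u=np.mgrid[:z.shape[0],:z.shape[1]]
    c=np.stack([(u-K[0,2])/K[0,0]*z,(v-K[1,2])/K[1,1]*z,z],-1); return (c-np.array(im['t']))@np.array(im['R'])
E
python3 - <<'E'
from h import *
for n in ['scene','top','wrist']:
    im=snap(n,n+'0.png'); print(n,np.array(im['intrinsics']).round(1).tolist(),np.round(im['R'],3).tolist(),np.round(im['t'],3))
s=ctrl.get_state(); print(s)
E
```

```text
scene [[388.4, 0.0, 279.5], [0.0, 388.4, 205.7], [0.0, 0.0, 1.0]] [[-0.199, 0.98, -0.022], [0.641, 0.113, -0.76], [-0.742, -0.166, -0.65]] [ 0.133 -0.257  1.93 ]
top [[454.9, 0.0, 280.9], [0.0, 454.9, 216.1], [0.0, 0.0, 1.0]] [[0.012, -1.0, 0.01], [-0.994, -0.013, -0.106], [0.106, -0.009, -0.994]] [-0.019  0.551  1.668]
wrist [[325.2, 0.0, 281.6], [0.0, 325.2, 205.6], [0.0, 0.0, 1.0]] [[0.271, 0.963, -0.003], [0.921, -0.258, 0.292], [0.28, -0.082, -0.956]] [-0.648 -0.036  0.393]
{'time': 0.15, 'joint_positions': array([-1.28291908,  0.32166089, -0.07009326,  1.45140688,  0.02260346,
        1.37074285, -0.05687828]), 'qd': array([-0.0013491 , -0.0002341 ,  0.00173563, -0.00472996,  0.00159004,
       -0.00072031,  0.00076726]), 'joint_torque': array([-8.16637585e-04, -4.91794968e+01, -4.05162368e-01, -3.12880719e+01,
       -6.40405202e-02,  4.03282663e-02,  8.82131189e-05]), 'position': array([0.17572658, 0.62564629, 0.40390123]), 'tool_rot': array([-4.28605399e-01, -3.11210492e+00,  2.24126120e-03]), 'ft_force': array([ 0.17777592, -0.17848905, -1.2800762 ]), 'torque': array([-0.02131016, -0.03776314,  0.01531384]), 'grip_width': 1.0008624238512964}
```

View pics/scene0.png

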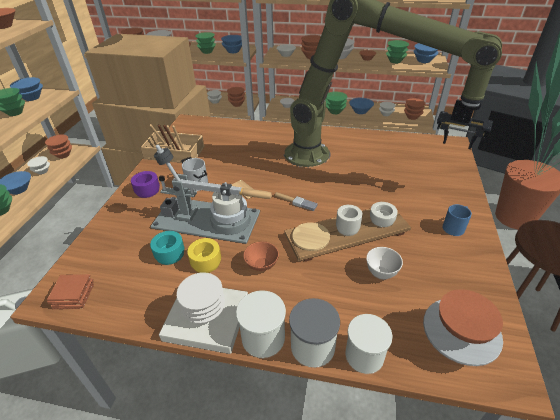

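View pics/top0.png

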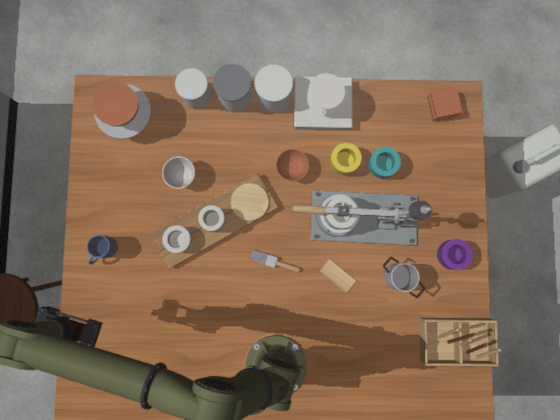

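View pics/wrist0.png

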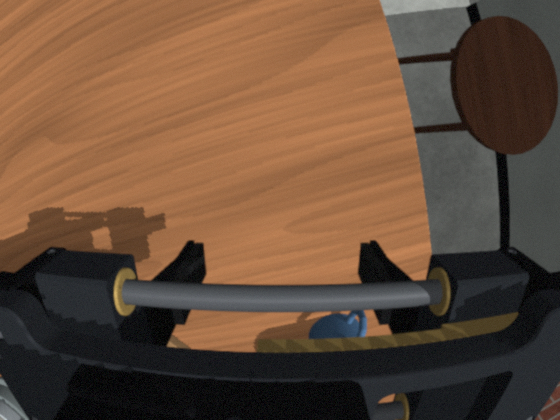

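The top view shows the jolley with its wheel head near (340,213), the handle at (293–325,210), the column near (395,213) and the counterweight at (421,210). The empty bat is at (250,202). The drying moulds are at (211,217) and (176,239). The purple, turquoise and yellow look-alikes are at (455,255), (385,162) and (346,158). The white mould under the arm at (340,213) is the one meant. I'll measure it and confirm in a crop.

```bash
python3 - <<'E'
from h import *
im=dict(np.load('pics/top0.npz')); P=cloud(im)
c=im['pixels'][150:290,220:450]; cv2.imwrite('pics/c0.png',cv2.resize(c,None,fx=3.4,fy=3.4,interpolation=cv2.INTER_CUBIC))
def show(u,v): print((u,v),P[v,u].round(3))
for q in [(250,202),(296,210),(305,210),(315,211),(325,211),(360,212),(340,230),(335,232),(325,222),(421,210),(313,192),(313,240),(418,196),(418,244),(211,217),(176,239),(345,240),(293,165),(265,260)]: show(*q)
s=dict(np.load('pics/scene0.npz'));c=s['pixels'][130:280,130:430]; cv2.imwrite('pics/c1.png',cv2.resize(c,None,fx=2.6,fy=2.6,interpolation=cv2.INTER_CUBIC))
# bat: points with z 0.034..0.046 in region
def sel(lo,hi,box):
    m=np.zeros(P.shape[:2],bool); u0,v0,u1,v1=box; m[v0:v1,u0:u1]=1
    return m&(P[...,2]>lo)&(P[...,2]<hi)
m=sel(.035,.046,(225,170,280,225)); print('bat',m.sum(),cv2.minEnclosingCircle(P[m][:,:2].astype(np.float32)), P[m].mean(0))
m=sel(.14,.155,(310,185,372,245)); print('rim',m.sum(),cv2.minEnclosingCircle(P[m][:,:2].astype(np.float32)))
m=sel(.165,.215,(285,195,400,225)); q=P[m]; print('arm',m.sum(), np.polyfit(q[:,1],q[:,0],1), q[:,1].min(),q[:,1].max())
m=sel(.165,.21,(285,195,324,225)); q=P[m]; print('handle',m.sum(), np.polyfit(q[:,1],q[:,0],1), q.min(0),q.max(0))
m=sel(.09,.104,(300,180,380,250)); q=P[m]; print('wheelrim',m.sum(),cv2.minEnclosingCircle(q[:,:2].astype(np.float32)))
m=sel(.02,.06,(300,180,430,255)); q=P[m]; print('base',np.median(q[:,2]),cv2.minAreaRect(q[:,:2].astype(np.float32)))
E
```

```text
(250, 202) [0.602 0.103 0.037]
(296, 210) [ 0.555 -0.062  0.19 ]
(305, 210) [ 0.556 -0.093  0.188]
(315, 211) [ 0.553 -0.127  0.187]
(325, 211) [ 0.554 -0.161  0.185]
(360, 212) [ 0.551 -0.279  0.189]
(340, 230) [ 0.496 -0.224  0.099]
(335, 232) [ 0.49  -0.207  0.092]
(325, 222) [ 0.525 -0.17   0.097]
(421, 210) [ 0.545 -0.447  0.314]
(313, 192) [ 0.647 -0.134  0.011]
(313, 240) [ 0.464 -0.134  0.014]
(418, 196) [ 0.638 -0.536  0.003]
(418, 244) [ 0.455 -0.535 -0.005]
(211, 217) [0.542 0.243 0.058]
(176, 239) [0.46  0.371 0.047]
(345, 240) [ 0.466 -0.254  0.016]
(293, 165) [ 0.753 -0.057 -0.   ]
(265, 260) [0.387 0.044 0.024]
bat 981 ((0.6191694736480713, 0.08982890099287033), 0.1347562074661255) [0.60277139 0.10801973 0.03986769]
rim 405 ((0.5547922253608704, -0.22069059312343597), 0.05633189156651497)
arm 910 [0.03720468 0.56321204] -0.41829775891336785 -0.0487532523034677
handle 250 [0.03274786 0.56247399] [ 0.54611581 -0.15503533  0.16956752] [ 0.5753899  -0.04875325  0.19777294]
wheelrim 366 ((0.5556004047393799, -0.22043195366859436), 0.07068416476249695)
base 0.03401727011356989 ((0.5513314008712769, -0.3218207359313965), (0.3927362263202667, 0.18656688928604126), 88.0990982055664)
```

View pics/c0.png

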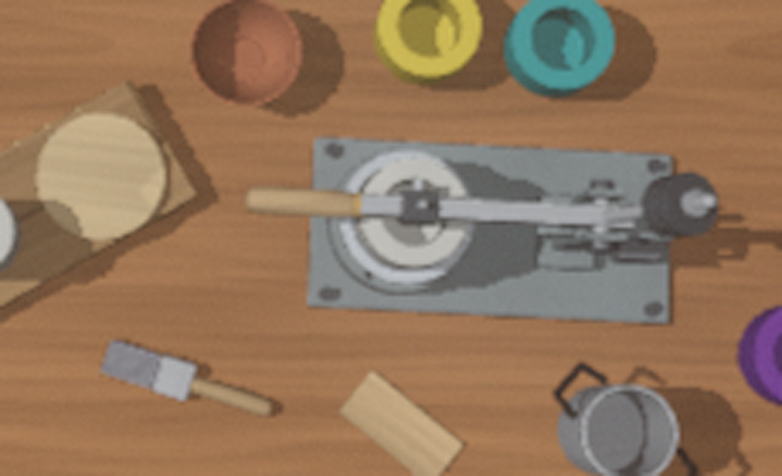

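View pics/c1.png

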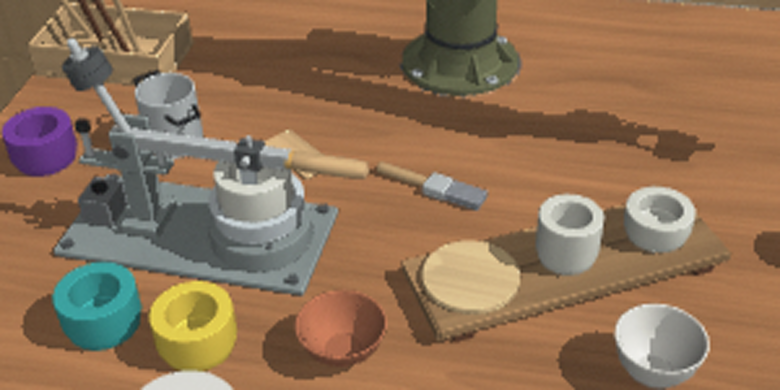

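```bash
cat >> h.py <<'E'
WH=np.array([.555,-.2205]); D=np.array([-.0345,-.9994,0]); E_=np.array([.9994,-.0345,0]); UP=np.array([0,0,1.])
HINGE=np.array([WH[0],WH[1],.175])+.185*D
def pose():
    s=ctrl.get_state(); return s,np.array(s['position']),R.from_rotvec(s['tool_rot']).as_matrix()
def delta(grasp,Rt):
    "turn (rotvec in tool frame, now), then shift in the turned tool frame (cm)"
    s,p,M=pose(); tcp=grasp-.164*Rt[:,2]
    rv=R.from_matrix(M.T@Rt).as_rotvec(); print('turn',rv.round(3),'shift cm in turned frame',(Rt.T@(tcp-p)*100).round(2),'in now frame',(M.T@(tcp-p)*100).round(2),'world',(tcp-p).round(4))
def orient(z,y):
    z=z/np.linalg.norm(z); y=y-z*(y@z); y/=np.linalg.norm(y); return np.stack([np.cross(y,z),y,z],1)
def rep():
    s,p,M=pose(); print('t',round(s['time'],2),'grasp',(p+.164*M[:,2]).round(4),'z',M[:,2].round(3),'y',M[:,1].round(3),'F',np.round(s['ft_force'],1),'g',round(s['grip_width'],3),'q',np.round(s['joint_positions'],2))
E
python3 - <<'E'
from h import *
rep(); s,p,M=pose(); print(M.round(3))
w=dict(np.load('pics/wrist0.npz')); c=-w['R'].T@w['t']; print('cam in tool',M.T@(c-p), 'cam axis in tool',M.T@w['R'][2])
im=dict(np.load('pics/top0.npz'))
def ray(im,u,v,z):
    a=pt(im,u,v,1.);o=-im['R'].T@im['t']; return o+(a-o)*(z-o[2])/(a-o)[2]
for q in [(250,202.1)]: print('bat',ray(im,*q,.04))
# bat by colour in scene: sample board/bat colours
c=im['pixels']; print(c[202,250],c[195,262],c[225,262-25])
P=cloud(im); print('tall',P[210:226,200:224,2].max(),'other',P[228:250,165:190,2].max())
for s in (1,-1):
    print(s); delta(HINGE-.30*D, orient(-UP,s*E_))
E
```

```text
t 0.15 grasp [0.1757 0.6254 0.2399] z [-0.    -0.001 -1.   ] y [ 0.27   0.963 -0.001] F [ 0.2 -0.2 -1.3] g 1.001 q [-1.28  0.32 -0.07  1.45  0.02  1.37 -0.06]
[[-0.963  0.27  -0.   ]
 [ 0.27   0.963 -0.001]
 [-0.    -0.001 -1.   ]]
cam in tool [ 0.08037153 -0.00034914  0.01936624] cam axis in tool [-0.29195436 -0.00143352  0.95643118]
bat [0.60093715 0.10287493 0.04      ]
[132 167 188] [131 165 186] [ 67  92 116]
tall 0.12152992539169762 other 1.7174219902617625
1
turn [-1.000e-03  1.000e-03  1.332e+00] shift cm in turned frame [-71.76  40.82   6.49] in now frame [-56.66 -60.03   6.58] world [ 0.3832 -0.7312 -0.0649]
-1
turn [-1.00e-03 -1.00e-03 -1.81e+00] shift cm in turned frame [ 71.76 -40.82   6.49] in now frame [-56.66 -60.03   6.58] world [ 0.3832 -0.7312 -0.0649]
```

play_rows(targets="-3 0 0 0 0 0.05 1;-5.8 -0.3 0 0 0 0.09 1;-5.8 -0.3 0 0 0 0.09 1;-5.8 -0.3 0 0 0 0.09 1;-5.8 -0.3 0 0 0 0.09 1;-5.8 -0.3 0 0 0 0.09 1;-5.8 -0.3 0 0 0 0.09 1;-5.8 -0.3 0 0 0 0.09 1;-5.8 -0.3 0 0 0 0.09 1;-5.8 -0.3 0 0 0 0.09 1;-5.8 -0.3 0 0 0 0.09 1;-5.8 -0.3 0 0 0 0.09 1;-5.8 -0.3 0 0 0 0.09 1;-3 0 0 0 0 0.05 1", newtons=15)

```text
time: 1.9
position: [0.6427, 0.0358, 0.4038]
tool_rot: [2.16, 2.264, -0.011]
ft_force: [-0.2, 1.2, 0.3]
grip_width: 0.999
```

```bash
python3 - <<'E'
from h import *
rep(); delta(HINGE-.30*D, orient(-UP,E_)); im=snap('top','top1.png')
E
```

```text
t 1.9 grasp [0.6433 0.0336 0.2398] z [ 0.004 -0.013 -1.   ] y [0.999 0.047 0.003] F [-0.2  1.2  0.3] g 0.999 q [-0.48  0.32  0.48  1.49 -0.14  1.36  0.06]
turn [0.004 0.013 0.081] shift cm in turned frame [-14.42  -7.88   6.48] in now frame [-13.64  -9.05   6.64] world [-0.0837 -0.1414 -0.0648]
```

View pics/top1.png

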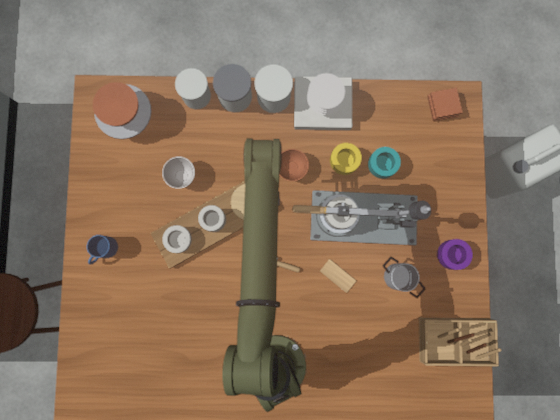

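play_rows(targets="-4 -2.5 0 0 0 0.08 1;-4.8 -2.5 0 0 0 0 1;-4.8 -2.5 0 0 0 0 1;0 0 0 0 0 0 1;0 0 0 0 0 0 1")

```text
time: 2.58
position: [0.5639, -0.1056, 0.4052]
tool_rot: [2.257, 2.167, -0.009]
ft_force: [-0.3, 0.6, 1.1]
grip_width: 0.998
```

```bash
python3 - <<'E'
from h import *
rep(); delta(HINGE-.30*D, orient(-UP,E_)); im=snap('wrist','w1.png')
E
```

```text
t 2.58 grasp [ 0.5646 -0.1078  0.2412] z [ 0.004 -0.013 -1.   ] y [ 0.999 -0.041  0.005] F [-0.3  0.6  1.1] g 0.998 q [-0.37  0.17  0.57  1.67 -0.08  1.33  0.17]
turn [ 0.005  0.013 -0.007] shift cm in turned frame [-0.01 -0.49  6.62] in now frame [ 0.07 -0.52  6.62] world [-0.0049  0.0001 -0.0662]
```

View pics/w1.png

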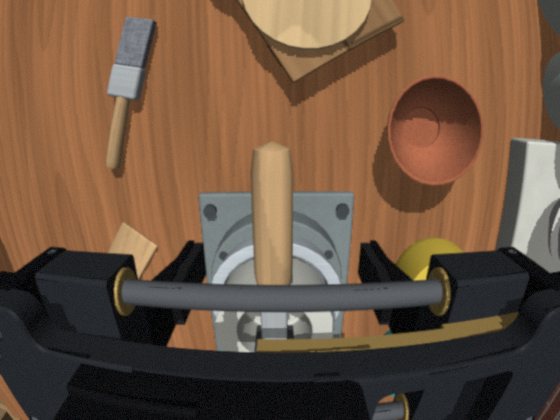

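The wrist view shows the handle (252–292, 145–285) centred between the fingers and running straight along the gap. I'll go down and grip it lightly.

play_rows(targets="0 -0.5 2 0 0 0 1;0 0 2.3 0 0 0 1;0 0 2 0 0 0 1;0 0 0 0 0 0 1;0 0 0 0 0 0 0;0 0 0 0 0 0 -0.4;0 0 0 0 0 0 -1;0 0 0 0 0 0 -1;0 0 0 0 0 0 -1;0 0 0 0 0 0 -1", newtons=15)

```text
time: 3.88
position: [0.5621, -0.0989, 0.3429]
tool_rot: [2.245, 2.181, -0.011]
ft_force: [-13.8, 1.8, 8.8]
grip_width: 0.401
```

```bash
python3 - <<'E'
from h import *
rep(); delta(HINGE-.30*D, orient(-UP,E_))
for th in np.arange(0,.91,.1):
    u=-D*np.cos(th)+UP*np.sin(th); print(round(th,2),((HINGE+.3*u)-(HINGE-.3*D)).round(3))
E
```

```text
t 3.88 grasp [ 0.5626 -0.101   0.1789] z [ 0.003 -0.013 -1.   ] y [ 1.    -0.029  0.003] F [-13.8   1.8   8.8] g 0.401 q [-0.37  0.21  0.56  1.76 -0.1   1.21  0.19]
turn [0.003 0.013 0.006] shift cm in turned frame [-0.68 -0.29  0.39] in now frame [-0.67 -0.3   0.4 ] world [-0.0032 -0.0067 -0.0039]
0.0 [0. 0. 0.]
0.1 [-0.    -0.001  0.03 ]
0.2 [-0.    -0.006  0.06 ]
0.3 [-0.    -0.013  0.089]
0.4 [-0.001 -0.024  0.117]
0.5 [-0.001 -0.037  0.144]
0.6 [-0.002 -0.052  0.169]
0.7 [-0.002 -0.071  0.193]
0.8 [-0.003 -0.091  0.215]
0.9 [-0.004 -0.113  0.235]
```

play_rows(targets="0 -0.3 0.2 0 0 0 -1;0 -0.1 0 0 0 0 -1;0 0 0 0 0 0 -1;0 0 0 0 0 0 -1", newtons=15)

```text
time: 4.38
position: [0.5581, -0.099, 0.3416]
tool_rot: [2.246, 2.18, -0.009]
ft_force: [1.7, -0.2, 0.5]
grip_width: 0.315
```

```bash
python3 - <<'E'
from h import *
rep(); im=snap('scene','s2.png'); cv2.imwrite('pics/s2c.png',cv2.resize(im['pixels'][110:270,120:380],None,fx=3,fy=3,interpolation=cv2.INTER_CUBIC))
E
```

```text
t 4.38 grasp [ 0.5588 -0.1011  0.1776] z [ 0.004 -0.013 -1.   ] y [ 1.    -0.029  0.004] F [ 1.7 -0.2  0.5] g 0.315 q [-0.37  0.2   0.56  1.77 -0.1   1.2   0.19]
```

View pics/s2c.png

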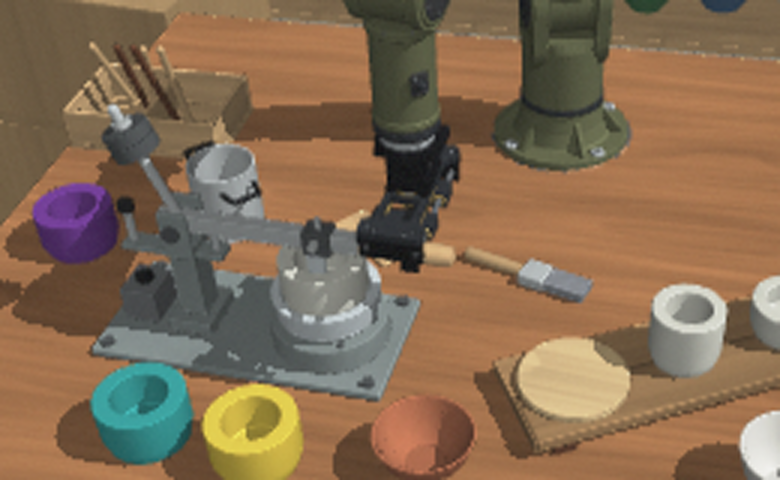

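```bash
cat > arc.py <<'E'
from h import *
import sys
# from present: handle angle th0 to th1 in n rows, tool tilting by b per row about tool y
def arc(th1,n,b):
    s,p,M=pose(); g=p+.164*M[:,2]; v=g-HINGE; r=np.hypot(v[:2]@-D[:2],v[2]); th0=np.arctan2(v[2],v[:2]@-D[:2]); print('r',r.round(4),'th',th0.round(3))
    gp=lambda t: r*(-D*np.cos(t)+UP*np.sin(t))
    for i in range(n):
        t=th0+(th1-th0)*(i+1)/n; ta=th0+(th1-th0)*i/n
        M2=M@R.from_rotvec([0,b,0]).as_matrix()
        d=gp(t)-gp(ta)-.164*(M2[:,2]-M[:,2]); print((M.T@d*100).round(1)); M=M2
arc(float(sys.argv[1]),int(sys.argv[2]),float(sys.argv[3]))
E
python3 arc.py .45 10 .03
```

```text
r 0.3045 th 0.009
[-0.5  0.  -1.3]
[-0.6  0.  -1.3]
[-0.6  0.  -1.3]
[-0.6  0.  -1.3]
[-0.6  0.  -1.3]
[-0.6  0.  -1.3]
[-0.7  0.  -1.3]
[-0.7  0.  -1.3]
[-0.7  0.  -1.3]
[-0.7  0.  -1.3]
```

play_rows(targets="-0.5 0 -1.3 0 0.03 0 -1;-0.6 0 -1.3 0 0.03 0 -1;-0.6 0 -1.3 0 0.03 0 -1;-0.6 0 -1.3 0 0.03 0 -1;-0.6 0 -1.3 0 0.03 0 -1;-0.6 0 -1.3 0 0.03 0 -1")

```text
time: 5.18
position: [0.5567, -0.1415, 0.4207]
tool_rot: [-2.162, -2.101, -0.197]
ft_force: [2.4, -1.1, -2.9]
grip_width: 0.316
```

```bash
python3 -c "
from h import *
rep()"; python3 arc.py .55 8 .04
```

```text
t 5.17 grasp [ 0.5583 -0.1126  0.2593] z [ 0.01   0.176 -0.984] y [ 1.    -0.029  0.005] F [ 2.4 -1.1 -2.9] g 0.316 q [-0.26  0.18  0.59  1.63 -0.28  1.42  0.35]
r 0.3049 th 0.28
[-0.8  0.  -1. ]
[-0.8  0.  -1. ]
[-0.8  0.  -1. ]
[-0.8  0.  -1. ]
[-0.8  0.  -1. ]
[-0.7  0.  -1. ]
[-0.7  0.  -1. ]
[-0.7  0.  -1. ]
```

play_rows(targets="-0.8 0 -1 0 0.04 0 -1;-0.8 0 -1 0 0.04 0 -1;-0.8 0 -1 0 0.04 0 -1;-0.8 0 -1 0 0.04 0 -1;-0.8 0 -1 0 0.04 0 -1;-0.7 0 -1 0 0.04 0 -1;-0.7 0 -1 0 0.04 0 -1;-0.7 0 -1 0 0.04 0 -1")

```text
time: 6.18
position: [0.5527, -0.2315, 0.4862]
tool_rot: [-1.965, -1.915, -0.529]
ft_force: [2.5, -1.1, -0.9]
grip_width: 0.313
```

```bash
python3 -c "
from h import *
rep()"; python3 arc.py .82 8 .03
```

```text
t 6.17 grasp [ 0.5568 -0.151   0.3434] z [ 0.025  0.491 -0.871] y [ 1.    -0.029  0.013] F [ 2.5 -1.1 -0.9] g 0.313 q [-0.01  0.3   0.64  1.42 -0.61  1.76  0.58]
r 0.3052 th 0.585
[-0.6  0.  -0.9]
[-0.6  0.  -0.9]
[-0.6  0.  -0.9]
[-0.6  0.  -0.9]
[-0.6  0.  -0.9]
[-0.6  0.  -0.9]
[-0.6  0.  -0.9]
[-0.6  0.  -0.9]
```

```bash
python3 arc.py .82 8 .01
```

```text
r 0.3052 th 0.585
[-0.2  0.  -0.9]
[-0.3  0.  -0.9]
[-0.3  0.  -0.9]
[-0.3  0.  -0.9]
[-0.3  0.  -0.9]
[-0.3  0.  -0.9]
[-0.3  0.  -0.9]
[-0.4  0.  -0.9]
```

play_rows(targets="-0.2 0 -0.9 0 0.01 0 -1;-0.3 0 -0.9 0 0.01 0 -1;-0.3 0 -0.9 0 0.01 0 -1;-0.3 0 -0.9 0 0.01 0 -1;-0.3 0 -0.9 0 0.01 0 -1;-0.3 0 -0.9 0 0.01 0 -1;-0.3 0 -0.9 0 0.01 0 -1;-0.4 0 -0.9 0 0.01 0 -1")

```text
time: 7.18
position: [0.55, -0.2942, 0.5395]
tool_rot: [-1.913, -1.866, -0.605]
ft_force: [2.1, -1.2, 1.4]
grip_width: 0.316
```

```bash
python3 -c "
from h import *
rep(); im=snap('scene','s3.png'); cv2.imwrite('pics/s3c.png',cv2.resize(im['pixels'][50:270,120:380],None,fx=2.6,fy=2.6,interpolation=cv2.INTER_CUBIC))"; python3 arc.py .86 1 0
```

```text
t 7.17 grasp [ 0.5549 -0.2022  0.4039] z [ 0.03   0.561 -0.827] y [ 0.999 -0.03   0.016] F [ 2.1 -1.2  1.4] g 0.316 q [ 0.14  0.4   0.66  1.23 -0.72  1.96  0.63]
r 0.3061 th 0.848
[-0.1  0.  -0.3]
```

View pics/s3c.png

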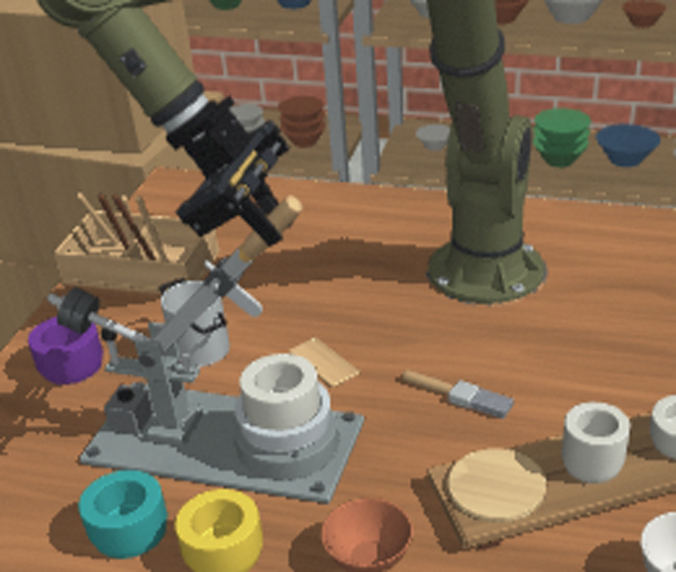

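play_rows(targets="0 0 0 0 0 0 0;0 0 0 0 0 0 1;0 0 0 0 0 0 1;0 0 -1 0 0 0 1;0 0 -2 0 0 0 1;0 0 -2.5 0 0 0 1;0 0 -2.5 0 0 0 1;0 0 -2 0 0 0 1;0 0 0 0 0 0 1;0 0 0 0 0 0 1")

```text
time: 8.48
position: [0.5509, -0.3437, 0.6066]
tool_rot: [-1.9, -1.859, -0.591]
ft_force: [-0.3, -0.3, -0.2]
grip_width: 0.996
```

```bash
python3 -c "
from h import *
rep(); im=snap('scene','s4.png'); cv2.imwrite('pics/s4c.png',cv2.resize(im['pixels'][50:270,120:380],None,fx=2.6,fy=2.6,interpolation=cv2.INTER_CUBIC))"
```

```text
t 8.47 grasp [ 0.5529 -0.2507  0.4716] z [ 0.012  0.567 -0.824] y [ 1.    -0.022 -0.   ] F [-0.3 -0.3 -0.2] g 0.996 q [ 0.7   0.45 -0.08  0.94 -0.52  2.05  0.42]
```

View pics/s4c.png

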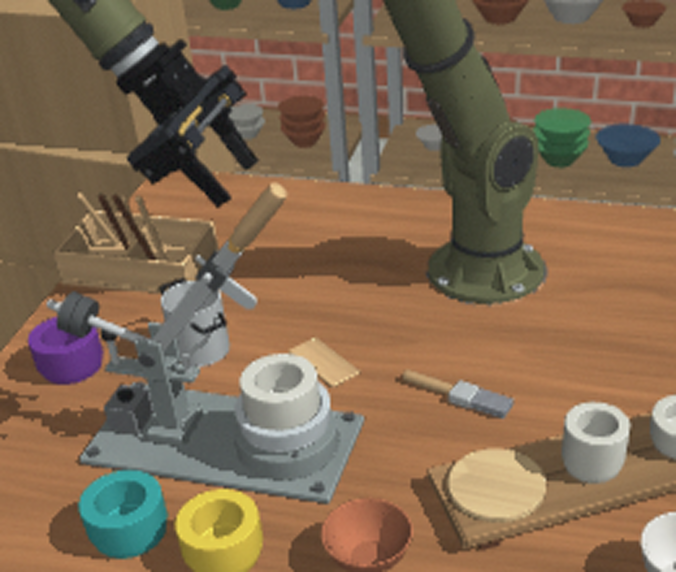

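play_rows(targets="0 0 0 0 -0.1 0 1;0 0 -1.5 0 -0.1 0 1;0 0 -1.5 0 -0.1 0 1;0 0 -1.5 0 -0.1 0 1;0 0 -1.5 0 -0.1 0 1;0 0 -1.5 0 -0.1 0 1;0 0 0 0 0 0 1")

```text
time: 9.4
position: [0.5516, -0.3632, 0.6759]
tool_rot: [2.249, 2.188, -0.044]
ft_force: [0.0, 0.4, -0.2]
grip_width: 1.0
```

```bash
python3 - <<'E'
from h import *
rep(); im=snap('scene','s5.png'); P=cloud(im)
b=im['pixels'].astype(int)
# points near arm plane, above z .35
e=(P-HINGE)@E_; a=(P-HINGE)@-D; z=P[...,2]-.175
r=np.hypot(a,z); th=np.arctan2(z,a)
m=(abs(e)<.03)&(r>.1)&(r<.37)&(th>.6)&(th<1.2)
print(m.sum(),[ (round(lo,2),np.median(th[m&(r>lo)&(r<lo+.03)]).round(3)) for lo in np.arange(.1,.36,.03)])
im=snap('top','top5.png')
E
```

```text
t 9.4 grasp [ 0.5487 -0.3668  0.512 ] z [-0.018 -0.022 -1.   ] y [ 0.999 -0.027 -0.017] F [ 0.   0.4 -0.2] g 1.0 q [0.52 0.4  0.02 0.81 0.02 1.94 0.52]
586 [(np.float64(0.1), np.float64(0.927)), (np.float64(0.13), np.float64(0.919)), (np.float64(0.16), np.float64(0.835)), (np.float64(0.19), np.float64(0.907)), (np.float64(0.22), np.float64(0.91)), (np.float64(0.25), np.float64(0.913)), (np.float64(0.28), np.float64(0.911)), (np.float64(0.31), np.float64(0.908)), (np.float64(0.34), np.float64(0.909))]
```

View pics/top5.png

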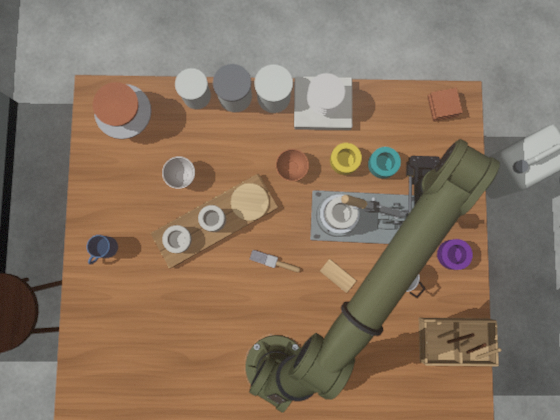

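play_rows(targets="4 0 0 0 0 0 1;5 0 0 0 0 0 1;5 0 0 0 0 0 1;5 0 0 0 0 0 1;5 0 0 0 0 0 1;5 -0.5 0 0 0 0 1;5 -0.5 1 0 0 0 1;3 -1 3 0 0 0 1;0 -1 4 0 -0.1 0 1;0 0 4 0 -0.1 0 1;0 0 0 0 -0.1 0 1;0 0 0 0 -0.1 0 1;0 0 0 0 -0.1 0 1;0 0 0 0 0 0 1")

```text
time: 11.25
position: [0.5263, 0.0066, 0.5234]
tool_rot: [1.991, 1.934, -0.589]
ft_force: [-0.0, -0.7, 0.2]
grip_width: 1.0
```

```bash
cat >> h.py <<'E'
def lean(a): return orient(D*np.sin(a)-UP*np.cos(a),E_)
E
python3 - <<'E'
from h import *
rep(); im=snap('top','top6.png'); P=cloud(im)
m=np.zeros(P.shape[:2],bool); m[190:240,312:372]=1
m&=(abs(P[...,2]-.148)<.006)&(np.hypot(P[...,0]-WH[0],P[...,1]-WH[1])<.062); q=P[m]; print(m.sum(),q.min(0),q.max(0),q.mean(0))
c=cv2.resize(im['pixels'][180:250,220:390],None,fx=4.6,fy=4.6,interpolation=cv2.INTER_CUBIC); cv2.imwrite('pics/c6.png',c)
delta(np.array([WH[0],WH[1],.133])-.0455*E_,lean(.5))
E
```

```text
t 11.25 grasp [ 0.5131 -0.0732  0.3808] z [-0.08  -0.486 -0.87 ] y [ 0.997 -0.046 -0.066] F [-0.  -0.7  0.2] g 1.0 q [ 0.02  0.09 -0.26  1.54  0.5   1.72 -0.25]
368 [ 0.49951136 -0.27694455  0.14216089] [ 0.60884087 -0.16494353  0.15349547] [ 0.54593906 -0.21525507  0.14712146]
turn [-0.064  0.011  0.021] shift cm in turned frame [-1.06 -0.9  28.7 ] in now frame [-0.76  0.91 28.71] world [-0.0141 -0.1465 -0.2468]
```

View pics/c6.png

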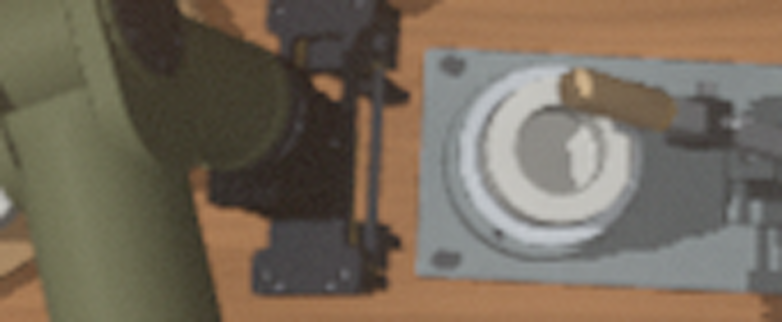

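play_rows(targets="0 0 0 -0.064 0.01 0.02 1;0 0 4 0 0 0 1;0 0 5 0 0 0 1;0 0 5 0 0 0 1;0 0 3 0 0 0 1;0 0 0 0 0 0 1;0 0 0 0 0 0 1")

```text
time: 12.18
position: [0.5226, -0.0803, 0.3704]
tool_rot: [2.001, 1.907, -0.489]
ft_force: [0.3, -1.0, 0.9]
grip_width: 0.996
```

```bash
python3 - <<'E'
from h import *
rep(); 
delta(np.array([.555,-.221,.133])-.0455*E_,lean(.5)); snap('wrist','w7.png')
im=snap('scene','s7.png'); cv2.imwrite('pics/s7c.png',cv2.resize(im['pixels'][50:270,120:380],None,fx=2.6,fy=2.6,interpolation=cv2.INTER_CUBIC))
E
```

```text
t 12.18 grasp [ 0.5195 -0.1564  0.2251] z [-0.019 -0.464 -0.886] y [ 0.999 -0.047  0.003] F [ 0.3 -1.   0.9] g 0.996 q [ 0.12  0.1  -0.19  1.83  0.52  1.31 -0.28]
turn [-0.003 -0.017 -0.013] shift cm in turned frame [-0.86 -0.83 11.12] in now frame [-1.06 -0.78 11.11] world [-0.0104 -0.0605 -0.0935]
```

View pics/w7.png

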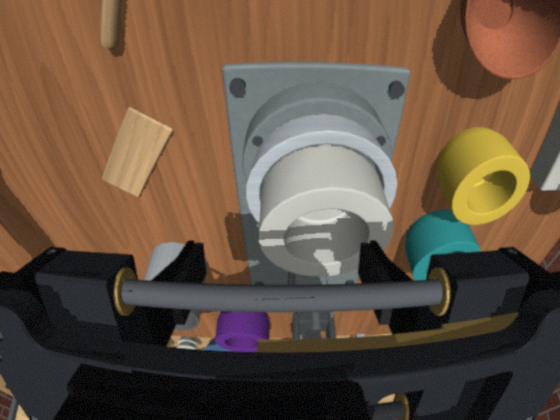

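View pics/s7c.png

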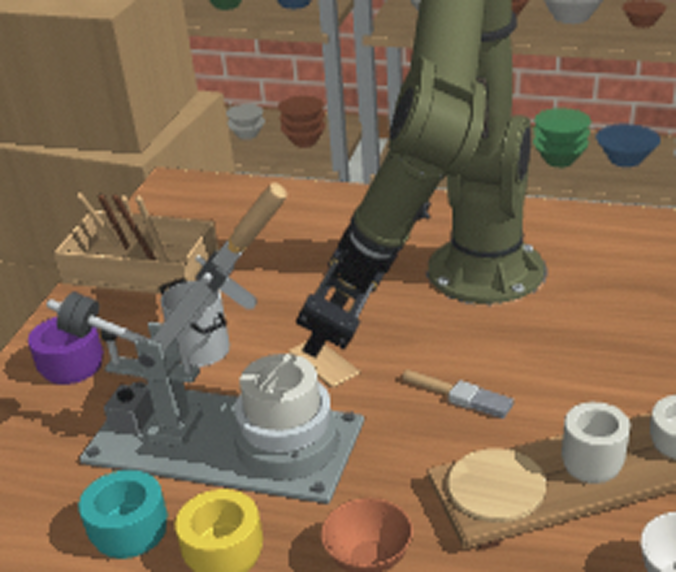

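play_rows(targets="-1 -0.8 0 0 -0.02 -0.01 1;0 0 3 0 0 0 1;0 0 2.5 0 0 0 1;0 0 0 0 0 0 1;0 0 0 0 0 0 1")

```text
time: 12.9
position: [0.5139, -0.1147, 0.3332]
tool_rot: [1.97, 1.903, -0.502]
ft_force: [0.6, -0.3, -0.4]
grip_width: 0.998
```

```bash
python3 - <<'E'
from h import *
rep(); 
delta(np.array([.555,-.221,.133])-.0455*E_,lean(.5)); snap('wrist','w8.png')
E
```

```text
t 12.9 grasp [ 0.5125 -0.1943  0.1899] z [-0.008 -0.486 -0.874] y [ 0.999 -0.033  0.008] F [ 0.6 -0.3 -0.4] g 0.998 q [ 0.15  0.12 -0.16  1.9   0.57  1.21 -0.27]
turn [ 0.008  0.007 -0.002] shift cm in turned frame [ 0.4  -0.08  6.2 ] in now frame [ 0.44 -0.13  6.2 ] world [-0.0017 -0.0262 -0.0563]
```

View pics/w8.png

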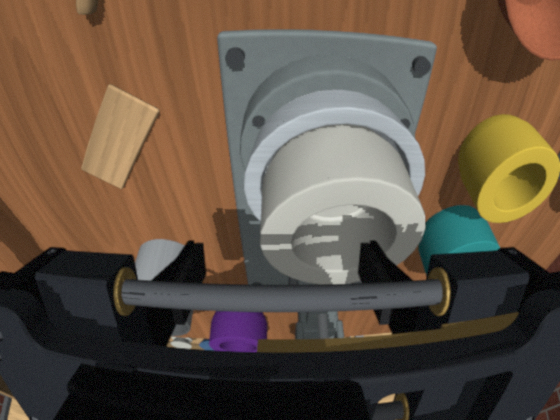

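The wrist view shows the near wall of the white mould, about (262–295, 230), between the fingers. The right finger at (375,265) is over the hollow, so I'll go down and pinch.

play_rows(targets="0.4 -0.1 2 0 0 0 1;0 0 2 0 0 0 1;0 0 1.5 0 0 0 1;0 0 0.5 0 0 0 1;0 0 0 0 0 0 1;0 0 0 0 0 0 1")

```text
time: 13.7
position: [0.5154, -0.1383, 0.2831]
tool_rot: [1.964, 1.901, -0.491]
ft_force: [-0.6, -0.1, -0.6]
grip_width: 0.998
```

```bash
python3 - <<'E'
from h import *
rep(); 
delta(np.array([.555,-.221,.133])-.0455*E_,lean(.5)); snap('wrist','w9.png')
im=snap('scene','s9.png'); cv2.imwrite('pics/s9c.png',cv2.resize(im['pixels'][120:250,170:330],None,fx=4.5,fy=4.5,interpolation=cv2.INTER_CUBIC))
E
```

```text
t 13.7 grasp [ 0.5157 -0.2181  0.1398] z [ 0.002 -0.486 -0.874] y [ 0.999 -0.028  0.018] F [-0.6 -0.1 -0.6] g 0.998 q [ 0.17  0.17 -0.14  1.94  0.61  1.09 -0.3 ]
turn [ 0.019  0.008 -0.003] shift cm in turned frame [ 0.06 -0.3   0.66] in now frame [ 0.07 -0.32  0.66] world [-0.0031 -0.0025 -0.0061]
```

View pics/s9c.png

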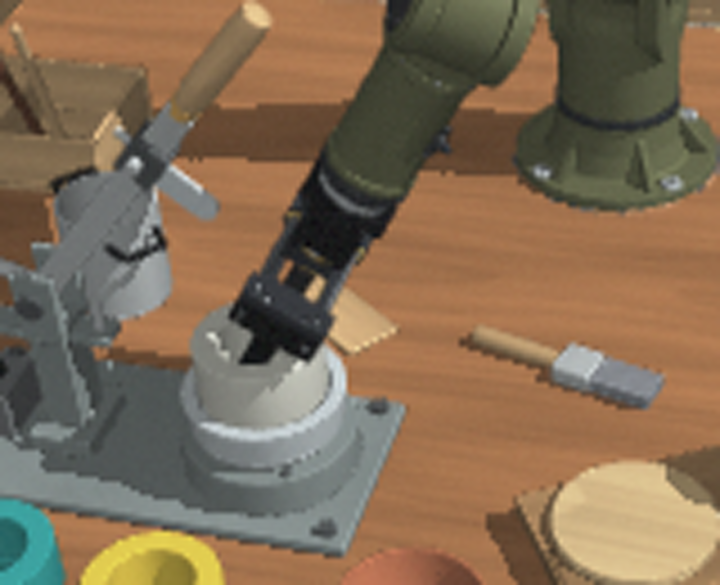

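play_rows(targets="0 -0.3 0.6 0.02 0.01 0 1;0 0 0 0 0 0 1;0 0 0 0 0 0 1;0 0 0 0 0 0 0.2;0 0 0 0 0 0 -0.2;0 0 0 0 0 0 -0.35;0 0 0 0 0 0 -0.35", newtons=5)

```text
time: 14.68
position: [0.5123, -0.1411, 0.2779]
tool_rot: [1.983, 1.91, -0.503]
ft_force: [-0.1, -0.8, 0.1]
grip_width: 0.63
```

```bash
python3 - <<'E'
from h import *
rep(); 
delta(np.array([.555,-.221,.133])-.0455*E_,lean(.5)); snap('wrist','w10.png')
E
```

```text
t 14.68 grasp [ 0.5094 -0.2193  0.1337] z [-0.018 -0.476 -0.879] y [ 0.999 -0.038  0.   ] F [-0.1 -0.8  0.1] g 0.63 q [ 0.18  0.18 -0.14  1.94  0.59  1.1  -0.29]
turn [-0.001 -0.003 -0.003] shift cm in turned frame [ 0.07 -0.01  0.07] in now frame [ 0.07 -0.01  0.07] world [-0.0001  0.0003 -0.001 ]
```

View pics/w10.png

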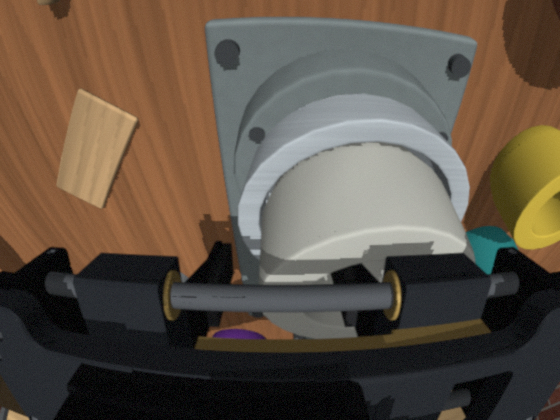

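play_rows(targets="0 0 0 0 0 0 -0.35;0 0 0 0 0 0 -0.45;0 0 0 0 0 0 -0.45;0 0 0 0 0 0 -0.5;0 0 0 0 0 0 -0.7;0 0 0 0 0 0 -0.7;0 0 0 0 0 0 -0.7", newtons=5)

```text
time: 15.6
position: [0.5132, -0.1408, 0.2782]
tool_rot: [1.981, 1.91, -0.5]
ft_force: [2.3, -0.1, -0.6]
grip_width: 0.299
```

```bash
python3 - <<'E'
from h import *
rep()
E
```

```text
t 15.6 grasp [ 0.5108 -0.2189  0.134 ] z [-0.015 -0.476 -0.879] y [ 0.999 -0.036  0.002] F [ 2.3 -0.1 -0.6] g 0.299 q [ 0.18  0.18 -0.14  1.94  0.59  1.1  -0.29]
```

play_rows(targets="0 0 0 0 0 0 -1;0 0 0 0 0 0 -1;0 0 0 0 0 0 -1", newtons=15)

```text
time: 15.98
position: [0.5128, -0.1408, 0.2781]
tool_rot: [1.982, 1.91, -0.501]
ft_force: [1.0, 0.4, -0.4]
grip_width: 0.298
```

```bash
python3 - <<'E'
from h import *
rep()
E
```

```text
t 15.97 grasp [ 0.5102 -0.2189  0.1339] z [-0.016 -0.476 -0.879] y [ 0.999 -0.037  0.001] F [ 1.   0.4 -0.4] g 0.298 q [ 0.18  0.18 -0.14  1.94  0.59  1.1  -0.29]
```

play_rows(targets="0 0 0 0 0 0 -1;0 0 0 0 0 0 -1;-0.25 0 -0.45 0 0 0 -1;-0.5 0 -0.9 0 0 0 -1;-0.5 0 -0.9 0 0 0 -1;0 0 0 0 0 0 -1", newtons=45)

```text
time: 16.73
position: [0.5114, -0.141, 0.3034]
tool_rot: [1.985, 1.913, -0.505]
ft_force: [-0.8, -0.8, -5.2]
grip_width: 0.273
```

```bash
python3 - <<'E'
from h import *
rep(); im=snap('scene','s11.png'); cv2.imwrite('pics/s11c.png',cv2.resize(im['pixels'][120:250,170:330],None,fx=4.5,fy=4.5,interpolation=cv2.INTER_CUBIC)); snap('wrist','w11.png')
E
```

```text
t 16.73 grasp [ 0.5079 -0.2188  0.1591] z [-0.021 -0.474 -0.88 ] y [ 0.999 -0.038 -0.004] F [-0.8 -0.8 -5.2] g 0.273 q [ 0.18  0.15 -0.14  1.92  0.57  1.14 -0.26]
```

View pics/s11c.png

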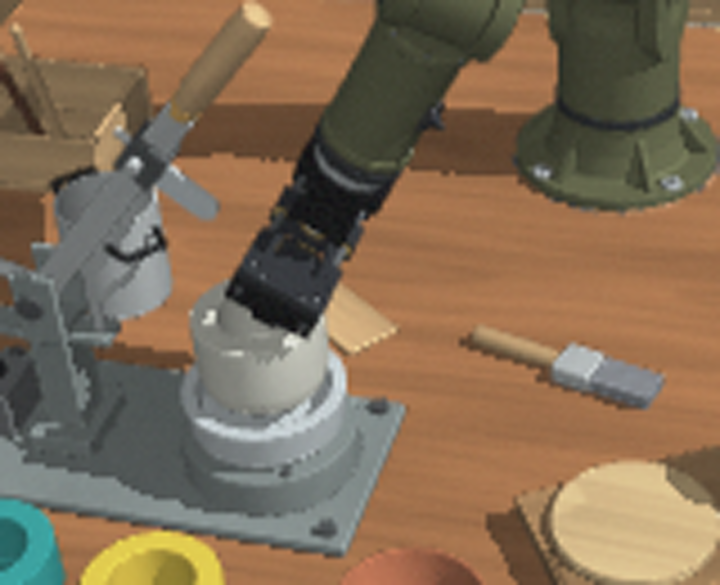

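View pics/w11.png

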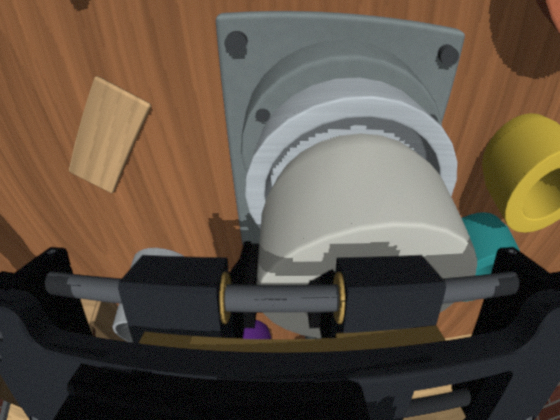

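play_rows(targets="-0.5 0 -0.9 0 0 0 -1;-0.5 0 -0.9 0 0 0 -1;1 0 -1 0 0 0 -1;2 0 -1 0 0 0 -1;2.5 0.4 -1.3 0 0 0 -1;2.5 0.4 -1.3 0 0 0 -1;2.5 0.4 -1.3 0 0 0 -1;0 0 0 0 0 0 -1")

```text
time: 17.82
position: [0.5282, -0.012, 0.3283]
tool_rot: [1.985, 1.918, -0.499]
ft_force: [0.3, 0.7, -4.0]
grip_width: 0.267
```

```bash
python3 - <<'E'
from h import *
rep(); delta(np.array([.601,.103,.125])-.0455*E_,orient(np.array([-.016,-.476,-.879]),np.array([.999,-.037,.001])))
im=snap('scene','s12.png'); cv2.imwrite('pics/s12c.png',cv2.resize(im['pixels'][110:270,170:400],None,fx=3.4,fy=3.4,interpolation=cv2.INTER_CUBIC))
E
```

```text
t 17.82 grasp [ 0.5252 -0.0892  0.1836] z [-0.018 -0.47  -0.882] y [ 0.999 -0.035 -0.002] F [ 0.3  0.7 -4. ] g 0.267 q [ 0.04  0.17 -0.25  1.85  0.53  1.31 -0.43]
turn [-0.003 -0.006  0.004] shift cm in turned frame [20.02  2.27 -4.12] in now frame [20.04  2.33 -4.  ] world [ 0.0299  0.1947 -0.0591]
```

View pics/s12c.png

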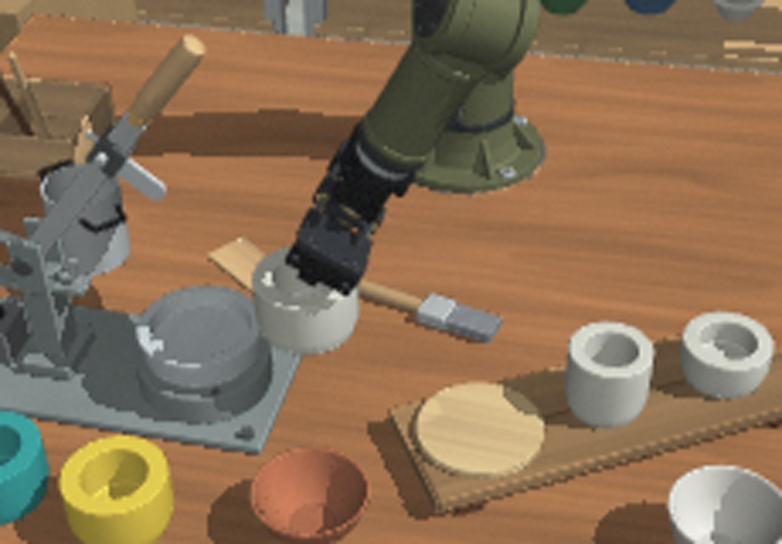

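play_rows(targets="1.5 0.2 -0.8 0 0 0 -1;2.6 0.4 -1.4 0 0 0 -1;2.6 0.4 -1.4 0 0 0 -1;2.6 0.4 -1.4 0 0 0 -1;2.6 0.4 -1.4 0 0 0 -1;2.6 0.3 -1.4 0 0 0 -1;1.5 0.2 -0.8 0 0 0 -1;0 0 0 0 0 0 -1;0 0 0 0 0 0 -1", newtons=50)

```text
time: 19.0
position: [0.5594, 0.1727, 0.3289]
tool_rot: [1.995, 1.908, -0.499]
ft_force: [-0.4, -0.4, -4.6]
grip_width: 0.268
```

```bash
python3 - <<'E'
from h import *
rep(); delta(np.array([.601,.103,.125])-.0455*E_,orient(np.array([-.016,-.476,-.879]),np.array([.999,-.037,.001])))
im=snap('top','top13.png'); cv2.imwrite('pics/t13c.png',cv2.resize(im['pixels'][140:270,150:330],None,fx=4,fy=4,interpolation=cv2.INTER_CUBIC))
im=snap('scene','s13.png'); cv2.imwrite('pics/s13c.png',cv2.resize(im['pixels'][150:270,250:430],None,fx=4,fy=4,interpolation=cv2.INTER_CUBIC))
E
```

```text
t 19.0 grasp [0.5559 0.0956 0.1842] z [-0.021 -0.47  -0.882] y [ 0.999 -0.045 -0.   ] F [-0.4 -0.4 -4.6] g 0.268 q [-0.19  0.34 -0.35  1.64  0.52  1.49 -0.71]
turn [-0.006 -0.007 -0.006] shift cm in turned frame [ 3.72 -0.17  4.78] in now frame [ 3.69 -0.17  4.8 ] world [-0.0013  0.01   -0.0597]
```

View pics/t13c.png

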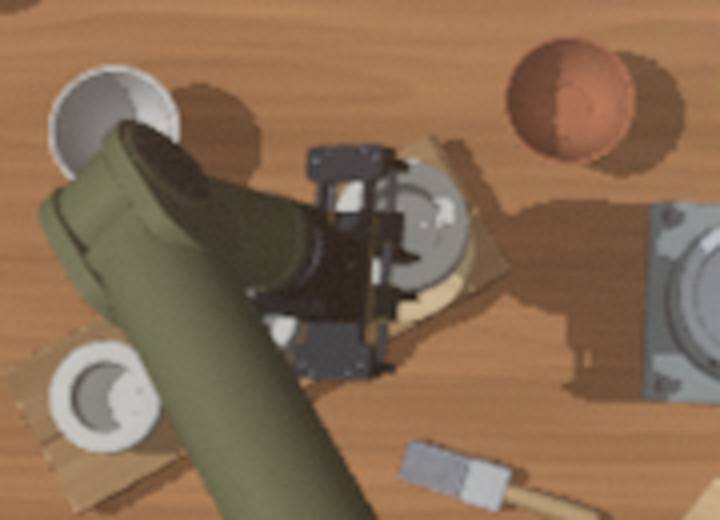

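View pics/s13c.png

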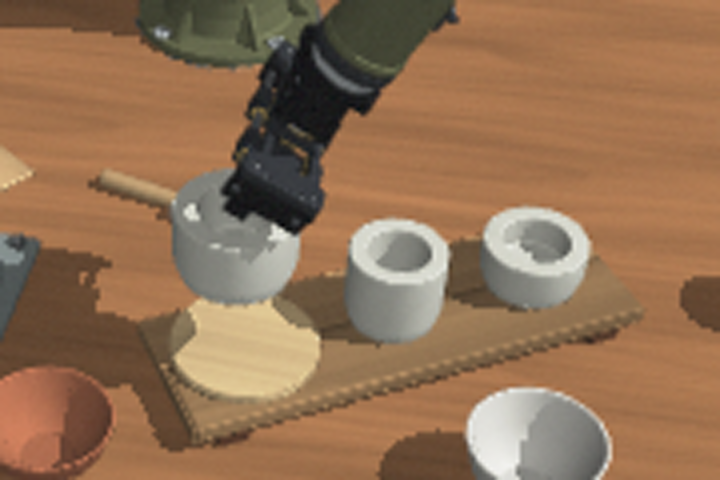

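```bash
python3 - <<'E'
from h import *
for f in ['top13','s13']:
    im=dict(np.load(f'pics/{f}.npz')); P=cloud(im); q=P.reshape(-1,3)
    c=np.array([.6007,.0935]); col=im['pixels'].reshape(-1,3).astype(int); sat=col.max(1)-col.min(1)
    rr=np.hypot(q[:,0]-c[0],q[:,1]-c[1])
    m=(abs(q[:,2]-.198)<.012)&(rr<.062)&(rr>.03)&(sat<35)&(col.mean(1)>70)
    # keep away from fingers
    m&=~((q[:,0]<.585)&(abs(q[:,1]-.1)<.03))
    w=q[m]; 
    for it in range(4):
        A=np.c_[w[:,:2]-c,np.ones(len(w))]; k,*_=np.linalg.lstsq(A,w[:,2],rcond=None); res=abs(A@k-w[:,2]); w=w[res<max(.0025,0)]
    print(f,m.sum(),len(w),'slopes',k.round(3),'ext',w.min(0).round(3),w.max(0).round(3))
E
```

```text
top13 260 133 slopes [0.005 0.013 0.198] ext [0.553 0.04  0.195] [0.655 0.148 0.201]
s13 298 116 slopes [-0.022 -0.003  0.199] ext [0.556 0.038 0.196] [0.655 0.142 0.202]
```

play_rows(targets="0.9 -0.1 -0.5 -0.005 -0.005 -0.005 -1;0.7 0 1.3 0 0 0 -1;0.7 0 1.3 0 0 0 -1;0.7 0 1.3 0 0 0 -1;0.7 0 1.3 0 0 0 -1;0.4 0 0.7 0 0 0 -1;0 0 0 0 0 0 -1;0 0 0 0 0 0 -1")

```text
time: 20.1
position: [0.5588, 0.1812, 0.256]
tool_rot: [1.987, 1.907, -0.504]
ft_force: [-0.0, -0.2, -5.1]
grip_width: 0.268
```

```bash
python3 - <<'E'
from h import *
rep(); delta(np.array([.601,.103,.0955])+np.array([-.0448,.0021,0]),orient(np.array([-.016,-.476,-.879]),np.array([.999,-.037,.001])))
im=snap('top','top14.png')
im=snap('scene','s14.png'); cv2.imwrite('pics/s14c.png',cv2.resize(im['pixels'][150:270,250:430],None,fx=4,fy=4,interpolation=cv2.INTER_CUBIC))
P=cloud(im);q=P.reshape(-1,3);c=np.array([.601,.103]);rr=np.hypot(q[:,0]-c[0],q[:,1]-c[1])
m=(q[:,2]>.09)&(q[:,2]<.16)&(rr<.06)&(q[:,1]<.08);print(np.percentile(q[m,2],[50,80,95]),q[m].min(0),q[m].max(0))
E
```

```text
t 20.1 grasp [0.5557 0.1031 0.1118] z [-0.019 -0.476 -0.879] y [ 0.999 -0.041  0.   ] F [-0.  -0.2 -5.1] g 0.268 q [-0.21  0.42 -0.35  1.69  0.56  1.38 -0.79]
turn [-0.003  0.    -0.003] shift cm in turned frame [ 0.95 -0.01  1.34] in now frame [ 0.95 -0.01  1.34] world [-0.      0.002  -0.0163]
[0.12572578 0.12877028 0.13161113] [0.55315242 0.04694272 0.09025265] [0.65199346 0.07972207 0.13284748]
```

View pics/s14c.png

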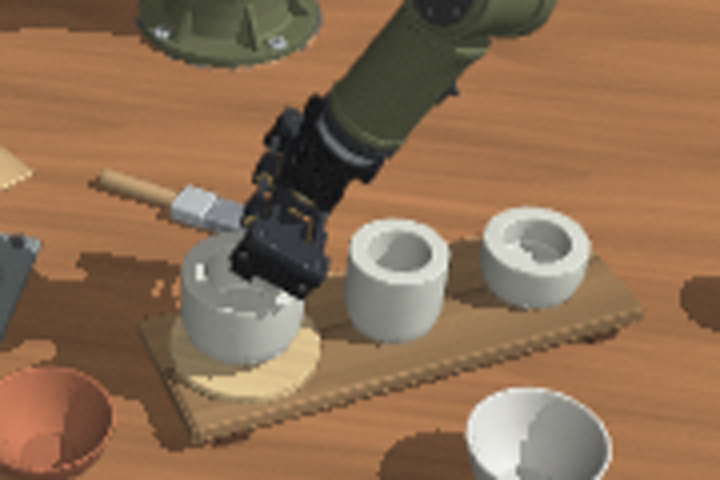

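play_rows(targets="0.4 0 0.6 0 0 0 -1;0.3 0 0.4 0 0 0 -1;0 0 0 0 0 0 -1")

```text
time: 20.58
position: [0.5591, 0.1829, 0.2441]
tool_rot: [1.987, 1.906, -0.501]
ft_force: [-0.2, -0.3, -3.6]
grip_width: 0.273
```

play_rows(targets="0.12 0 0.22 0 0 0 -1;0.07 0 0.13 0 0 0 -1;0 0 0 0 0 0 -1")

```text
time: 20.95
position: [0.5593, 0.1829, 0.2403]
tool_rot: [1.987, 1.906, -0.501]
ft_force: [-0.4, 0.3, -3.8]
grip_width: 0.265
```

```bash
python3 - <<'E'
from h import *
rep(); delta(np.array([.601,.103,.0955])+np.array([-.0448,.0021,0]),orient(np.array([-.016,-.476,-.879]),np.array([.999,-.037,.001])))
E
```

```text
t 20.95 grasp [0.5564 0.1049 0.0961] z [-0.017 -0.476 -0.879] y [ 0.999 -0.041  0.003] F [-0.4  0.3 -3.8] g 0.265 q [-0.21  0.44 -0.35  1.7   0.57  1.36 -0.81]
turn [-0.001 -0.    -0.004] shift cm in turned frame [ 0.05 -0.04  0.04] in now frame [ 0.05 -0.04  0.04] world [-0.0004  0.0002 -0.0006]
```

Close to contact now. I'll keep going down in roughly 1 mm steps until the weight comes off.

play_rows(targets="0.05 0 0.1 0 0 0 -1;0 0 0 0 0 0 -1")

```text
time: 21.2
position: [0.5593, 0.183, 0.2403]
tool_rot: [1.987, 1.905, -0.501]
ft_force: [-0.2, -0.3, -3.7]
grip_width: 0.267
```

play_rows(targets="0.05 0 0.1 0 0 0 -1;0 0 0 0 0 0 -1")

```text
time: 21.45
position: [0.5594, 0.183, 0.2402]
tool_rot: [1.986, 1.904, -0.501]
ft_force: [-1.3, -0.4, -1.6]
grip_width: 0.268
```

```bash
python3 - <<'E'
from h import *
rep(); im=snap('scene','s15.png'); cv2.imwrite('pics/s15c.png',cv2.resize(im['pixels'][190:250,280:345],None,fx=9,fy=9,interpolation=cv2.INTER_CUBIC))
E
```

```text
t 21.45 grasp [0.5567 0.1048 0.096 ] z [-0.016 -0.477 -0.879] y [ 0.999 -0.042  0.004] F [-1.3 -0.4 -1.6] g 0.268 q [-0.21  0.44 -0.35  1.7   0.57  1.36 -0.81]
```

View pics/s15c.png

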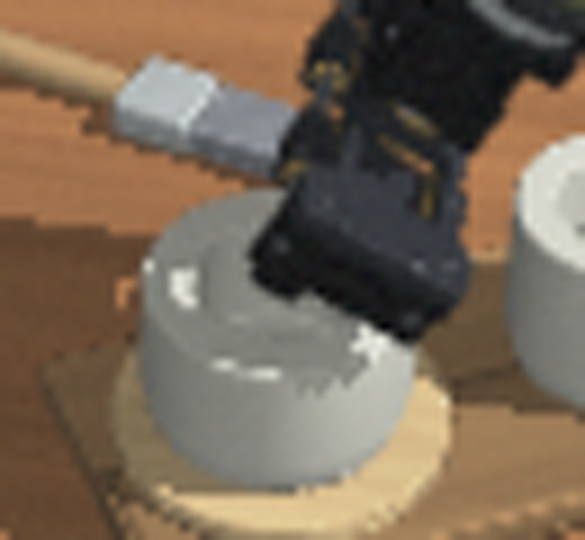

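play_rows(targets="0.05 0 0.1 0 0 0 -1;0.05 0 0.1 0 0 0 -1;0 0 0 0 0 0 -1", newtons=30)

```text
time: 21.88
position: [0.5596, 0.1831, 0.2401]
tool_rot: [1.986, 1.901, -0.5]
ft_force: [-1.6, -0.2, -1.2]
grip_width: 0.274
```

play_rows(targets="0 0 0 0 0 0 -1;0 0 0 0 0 0 -1;0 0 0 0 0 0 -1", newtons=6)

```text
time: 22.25
position: [0.5599, 0.1829, 0.2402]
tool_rot: [1.986, 1.9, -0.499]
ft_force: [-2.5, 0.4, 1.4]
grip_width: 0.289
```

```bash
python3 - <<'E'
from h import *
rep()
E
```

```text
t 22.25 grasp [0.5575 0.1044 0.0961] z [-0.015 -0.478 -0.878] y [ 0.999 -0.043  0.007] F [-2.5  0.4  1.4] g 0.289 q [-0.21  0.44 -0.35  1.7   0.57  1.36 -0.81]
```

play_rows(targets="0 0 0 0 0 0 -0.2;0 0 0 0 0 0 0;0 0 0 0 0 0 0.2;0 0 0 0 0 0 0.2;0 0 0 0 0 0 0.2")

```text
time: 22.88
position: [0.5607, 0.1827, 0.2398]
tool_rot: [1.985, 1.9, -0.496]
ft_force: [0.2, 0.7, -0.6]
grip_width: 0.593
```

```bash
python3 - <<'E'
from h import *
rep(); snap('wrist','w16.png')
E
```

```text
t 22.88 grasp [0.5587 0.1044 0.0957] z [-0.012 -0.478 -0.878] y [ 0.999 -0.042  0.009] F [ 0.2  0.7 -0.6] g 0.593 q [-0.21  0.44 -0.35  1.7   0.57  1.36 -0.81]
```

View pics/w16.png

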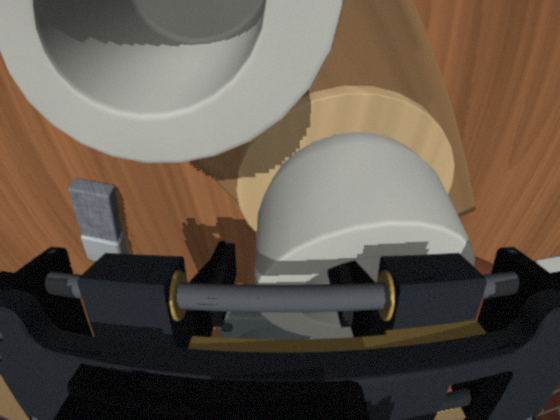

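play_rows(targets="0 0 -1 0 0 0 0.2;0 0 -2 0 0 0 0.2;0 0 -3 0 0 0 0.2;0 0 -3 0 0 0 0.2;0 0 -3 0 0 0 0.2;0 0 -3 0 0 0 0.2;-2 -2 -4 0 0 0 0.2;-2 -4 -4 0 0 0 0.2;0 -4 -2 0 0 0 0.2;0 -4 -2 0 0 0 0.2;0 0 0 0 0 0 0.2;0 0 0 0 0 0 0.2;0 0 0 0 0 0 0.2")

```text
time: 24.55
position: [0.4144, 0.292, 0.5188]
tool_rot: [1.983, 1.908, -0.469]
ft_force: [0.5, 0.2, -0.6]
grip_width: 0.597
```

```bash
python3 - <<'E'
from h import *
rep(); im=snap('top','top17.png'); P=cloud(im); q=P.reshape(-1,3)
c=np.array([.601,.103])
rr=np.hypot(q[:,0]-c[0],q[:,1]-c[1]); m=(abs(q[:,2]-.11)<.008)&(rr<.08); w=q[m]
A=np.c_[w[:,:2]-c,np.ones(len(w))]; print(len(w),np.linalg.lstsq(A,w[:,2],rcond=None)[0].round(4),cv2.minEnclosingCircle(w[:,:2].astype(np.float32)),w.min(0),w.max(0))
im2=snap('scene','s17.png')
P=cloud(im2); a=(P-HINGE)@-D; z=P[...,2]-.175; e=(P-HINGE)@E_; r=np.hypot(a,z); th=np.arctan2(z,a); m=(abs(e)<.03)&(r>.2)&(r<.36)&(th>.6)&(th<1.2); print('arm',np.median(th[m]))
E
```

```text
t 24.55 grasp [0.4149 0.2155 0.3738] z [ 0.003 -0.466 -0.885] y [ 0.999 -0.033  0.021] F [ 0.5  0.2 -0.6] g 0.597 q [-0.36  0.13 -0.47  1.51  0.39  1.87 -0.83]
456 [0.0087 0.0074 0.1102] ((0.6026737689971924, 0.10486398637294769), 0.05587553605437279) [0.54809071 0.04909741 0.10219974] [0.65758882 0.15948947 0.11781727]
arm 0.9109419109422006
```

View pics/top17.png

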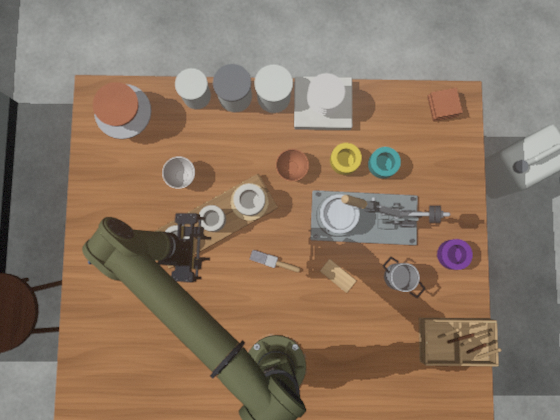

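View pics/s17.png

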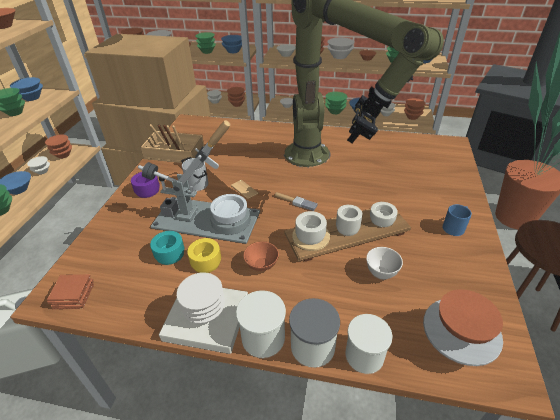

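The mould is on the bat: its rim measures 0.110 m high and level, with its centre about 3 mm from the bat's. The jolley arm measures 0.91 rad, and the bowls, mug, pot, brush, rib and drying moulds look unmoved.

```bash
python3 - <<'E'
from h import *
print(ctrl.close_job()); rep()
E
```

```text
the job is handed in; nothing more can be done
None
the job is handed in; nothing more can be done
```

The job is handed in: the jolley's arm is resting open on its back stop and the mould is standing on the bat. No verdict was reported, so this rests on my own last checks.

I gripped the handle and raised the arm along its arc at about 0.3 rad/s to 0.85 rad. I let go there, and it went on to the stop by itself. With the tool leaning in from the handle side, I pinched the mould by its near wall, lifted it straight out and lowered it onto the bat in small steps. Then I opened the fingers and backed away.

| Last check | Measured | Wanted |
|---|---|---|
| Jolley arm angle | about 0.91 rad, from depth images | above 0.83 rad |
| Mould centre to bat centre | about 3 mm | under 20 mm |
| Mould rim height | 0.110 m | 0.110 m standing on the bat |
| Mould tilt | about 0.01 rad | under 0.05 rad |
| Force on the tool | under 1 N, sensor noise; gripper well clear of everything | no contact |
| Time used | 24.6 s | 69 s |

In the last pictures the bowls, mug, pot, brush, rib and drying moulds look unmoved; I judged that by eye. `mould_low` was partly hidden by the robot in the top view, but the scene view shows it in place.

No check failed, but one joint of the robot reached the end of its range (2.05 rad) while backing off the handle. Nothing reported an error.

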